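# Index a vial to the carousel's reader and hold it

## Robot

A 6-joint arm with a two-finger parallel gripper is mounted at the origin on the work surface. World frame = base frame: x ahead of the robot, y to its left, z up, the work surface at z = 0. Lengths are in mm, angles in degrees, forces in N, time in s.
With the tool pointing down it reaches from about 325 to 925 mm from the base axis. Payload 3.1 kg.
Tool frame: the origin (TCP) lies at the very end of the fingers, on their centre line; the grasp point (between the pads) lies grasp_offset behind it (grasp_offset is the distance from the TCP to the grasp point, in mm); z points along the fingers, y is the line along which they close (so a half turn about z gives the same grasp; the last joint's range is limited). The gripper opens to 85 mm and grips with 20 to 120 N. Pads are 22 mm wide; open, the fingers measure 114 mm over their backs; the gripper's body (76 mm by 85 mm) begins 54 mm behind the grasp point. The pads swing forward as they close: fully open they stand 13 mm farther back than shut.
Start: joints at [68.4, 12.427, 92.441, -0, 75.132, -6.429], TCP at [163.553, 603.232, 193.1] pointing down, gripper open.
Joint ranges: [-157.48, 157.48], [-44.54, 120.13], [17.64, 146.25], [-64.5, 244.5], [7.68, 150.69], [-147.95, 147.95]. Speed limits (degrees/s): [159.86, 159.86, 180, 180, 180, 180].

## Interface

Orientations are given as [roll, pitch, yaw] about the fixed x, y, z axes, in that order (R = Rz(yaw) Ry(pitch) Rx(roll)).
In Python, from station import * gives the robot as it stands. Calls block until the motion is done:
- goto(position, orientation): joint-space move of the TCP to a pose.
- move_l(position, attitude=None, speed=150): straight line of the TCP; attitude=None keeps the orientation; speed is the mean speed in mm/s.
- move_j(angles): joint-space move.
- grip(opening, squeeze=None): finger opening in mm; squeeze is the grip in N (None keeps the last); returns when the fingers have stopped.
- wait(seconds).
- solve_ik(position, orientation): joint angles nearest the present ones, or None.
- get_obs(): the state.
- get_image(name): name is "side" or "top" or "wrist"; returns the picture (400x640x3 uint8, red, green, blue); there is no depth.
- get_calibration(name): a dict with "fx", "fy", "cx", "cy" (pixels), "R" (3x3) and "t" (3): a world point X has camera coordinates R X + t; the wrist camera has in their place "mount" (4x4, takes a point from camera to tool coordinates, whose origin is the TCP and whose axes are the flange's). Camera axes: x right, y down, z forward; pixel columns grow to the right and rows downward; lengths in mm; the calibration is good to about 2 mm. A picture is of the moment at which its call begins: read the wrist's pose just before it. get_calibration takes no time and is no camera call.
A pose or a line that the arm cannot do raises Unreachable and nothing moves.
- sign_off(): hands the job in; it is judged then, once.
Trained networks look in the newest picture that a camera, given by its name, has taken for a name from the list of things; names that differ only in an ending like _2 or _b are one class to them, and where a whole thing is asked for, a point or a joint stands for the part that bears it (a point fixed in the world has none). Each returns a list of dicts, best first, with "score" (0 to 1); they miss things now and then, are a little off and sometimes report something else, mostly with a low value. They report only what shows in the picture. A call takes as long as a camera call.
- spot_in(name, camera): "extent" ([centre column, centre row, width, height] in pixels, round what is visible of it).
- regions_of(name, camera): "region" (400x640 bool, what is visible of it) and "extent" ([centre column, centre row, width, height] in pixels, round what is visible of it).
The state is a dict: "t": time; "joint_pos": joint angles; "qvel": joint speeds; "effort": joint torques, N m; "tcp_pos": TCP position; "ee_rot": TCP orientation; "wrist_force": force on the tool from outside, world axes, zero at the start; "moment": the same for the moment, N m; "grip_width": finger opening in mm; "grip_force": force on a finger pad.
Only numpy, scipy, OpenCV 4.12 (cv2) and the standard library are available. Lean on these libraries where they do the work, as an engineer would, in place of code of your own. Each camera call takes 0.05 s, during which the arm holds its last target. There are 200 camera calls.

## Task

Take the tall vial out of the rack, stand it fully down in the carousel's one cup and let go of it. Then grip the carousel's bar knob from above and turn it clockwise (seen from above), counting the clicks, to the third stop, where the vial stands in front of the reader, without running on towards the fourth. The carousel is sprung and runs back if released, so the program finishes while still gripping the knob and holding it at the third stop; leave the short vials, the dish and the marker pen where they are.

Things in the scene. Friction and masses are not known exactly. Their poses are not given: they have to be found in the camera images.
- vial: The tall vial, loose: upright amber cylinder 24 mm in diameter, 77 mm tall, its top 15 mm a white cap of the same diameter; 35 to 70 g. The only 77 mm vial; the two others in the rack are 50 mm tall. Origin at the centre of its underside, z up its axis. It starts in one of the three rack holes.
- rack: Yellow plastic rack, fixed: a block 200 x 56 x 30 mm (its x, y, z) with three round 27 mm holes along its x at -62, 0 and +62 mm, each 22 mm deep (hole floor 8 mm above the bench, so 55 mm of the tall vial stands above the rack). Origin at the centre of its underside.
- indexer: The carousel's fixed grey round plinth, 224 mm in diameter, 34 mm high, with a white reader post 95 mm tall, 36 mm deep, 50 mm wide, its inner face 115 mm from the centre, at 108 degrees counterclockwise from the plinth's x axis. Origin at the centre of its underside, on the carousel's vertical axis; -x points to where the cup stands at home.
- carousel (a joint): Angle of deck and knob, rad: 0 at home (a stop, where it starts), growing clockwise seen from above, to 2.2. Click stops every 0.419 (24 degrees): first 0.419, second 0.838, third 1.257, fourth 1.676, humps midway. A spring (0.07 N m at home, 0.11 at the third stop) drives it back and beats the detents, which add or take about 0.05 N m; released, it runs back home.
- cup (a point): Centre of the floor of the one black round cup on the aluminium deck, 44 mm above the bench, 78 mm from the carousel's axis; it turns with the deck. The cup is 30 mm wide inside, 36 mm outside, 24 mm deep, open at the top. The frame's x axis points from the cup to the carousel's axis, z up.
- knob_grip (a point): Point on the carousel's axis, 115 mm above the bench, at the height to grip the black bar knob (carousel_c7). The bar is 44 mm long along this frame's x axis, 14 mm thick along its y and reaches from 92 to 130 mm above the bench; below it is a flange 50 mm across. z is up; the frame turns with the knob. Close the fingers along y.
- reader_spot (a point): Fixed point on the plinth, 44 mm above the bench: where the cup floor's centre comes to at the third stop, in front of the reader.
- short_a: Short vial, 24 mm in diameter, 50 mm tall, in a rack hole: loose, leave it alone; origin at the centre of its underside, z up
- short_b: The other short vial, the same as short_a: loose, leave it alone; origin at the centre of its underside, z up
- dish: Closed clear dish, 90 mm in diameter, 15 mm high: loose, leave it alone; origin at the centre of its underside, z up
- marker: Marker pen lying flat, 130 mm long, 14 mm thick: loose, leave it alone; origin at the centre of its underside, z up

How it is judged:
By the outcome, as a careful person would: the job done as asked, in the order asked, and still so for the second after the job is handed in, while the arm keeps its last pose, push and grip.
It also fails if it takes over 64 s, if anything falls off the work surface, if the arm or the gripper's body presses on something with over 40 N, if the wrist force passes 120 N, or if a joint passes its speed limit or range.

## Working session

There is one attempt and no reset: what is moved stays moved. The work goes in short steps, each a Python script; the robot and the scene stay as the last script left them, time stands still between calls to the robot, and variables do not carry over. Pictures are saved under pics/ and viewed, at most 10 in all, crops included, and the job is handed in when it is done.

```bash
mkdir -p pics; ls; python3 - <<'E'
from station import *
import cv2,numpy as np
o=get_obs();print(o)
ims=[]
for c in("top","side"):
    im=get_image(c);cv2.imwrite(f"pics/{c}0.png",im[...,::-1])
    k=get_calibration(c);print(c,{a:np.round(b,3).tolist() for a,b in k.items()})
    for n in("vial","rack","indexer","cup","knob_grip","carousel","short_a"):
        print(n,[(np.round(d["extent"],1).tolist(),round(d["score"],2)) for d in spot_in(n,c)][:3])
print(get_calibration("wrist"))
try: print(grasp_offset)
except Exception as e: print(e)
E
```

```text
pics
{'t': 0.0, 'joint_pos': array([ 6.83993033e+01,  1.24776193e+01,  9.25301659e+01,  2.12647873e-03,
        7.51319523e+01, -6.42968643e+00]), 'qvel': array([ 0.06491139,  0.02288171, -0.00705548,  0.06816105,  0.03040244,
       -0.06954073]), 'effort': array([-5.51360718e-04, -3.96846235e+01, -3.03850043e+01, -9.46601108e-05,
        9.68888460e-03, -1.69109132e-06]), 'tcp_pos': array([163.20042323, 602.36316007, 191.74368333]), 'ee_rot': array([-1.79861371e+02, -1.76893603e-02,  1.64828420e+02]), 'wrist_force': array([ 0.71672703, -0.38566957, -0.01163315]), 'moment': array([ 0.03543479, -0.00334821,  0.00192613]), 'grip_force': 0.0, 'grip_width': 85.46334685091394}
top {'fx': 444.265, 'fy': 444.265, 'cx': 323.803, 'cy': 204.264, 'R': [[0.028, -0.999, 0.025], [-0.981, -0.032, -0.193], [0.193, -0.019, -0.981]], 't': [-8.651, 608.941, 675.758]}
vial [([201.2, 246.0, 26.2, 18.2], 0.81), ([211.3, 212.8, 21.3, 16.6], 0.32)]
rack [([203.7, 247.7, 63.5, 125.3], 0.71)]
indexer [([420.2, 242.8, 144.0, 132.2], 0.59)]
cup [([429.1, 242.0, 115.5, 122.2], 0.67), ([190.8, 282.9, 22.9, 16.3]
[... 603 characters left out ...]
78.3], 0.57)]
knob_grip [([387.1, 161.1, 109.0, 73.4], 0.76)]
carousel [([388.1, 161.4, 103.1, 79.3], 0.92), ([387.9, 177.8, 122.1, 111.4], 0.49)]
short_a [([225.4, 269.2, 18.1, 23.6], 0.91), ([272.3, 327.8, 17.6, 27.8], 0.87)]
{'fx': 288.73304721965894, 'fy': 288.73304721965894, 'cx': 318.7262958246871, 'cy': 202.9270808202511, 'mount': array([[-6.85645755e-04, -9.48355234e-01, -3.17209520e-01,
         8.16928114e+01],
       [ 9.99999765e-01, -6.44455388e-04, -2.34775277e-04,
        -9.39567266e-01],
       [ 1.82229788e-05, -3.17209606e-01,  9.48355453e-01,
        -1.80788013e+02],
       [ 0.00000000e+00,  0.00000000e+00,  0.00000000e+00,
         1.00000000e+00]])}
18.700000000000003
```

```bash
python3 - <<'E'
import cv2,numpy as np
a=cv2.imread("pics/top0.png");b=cv2.imread("pics/side0.png")
cv2.imwrite("pics/m.png",np.vstack([cv2.resize(a[150:350,130:530],(800,400))]))
cv2.imwrite("pics/m2.png",cv2.resize(b[90:390,160:480],(640,600)))
E
```

```text
(no output)
```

View pics/m.png

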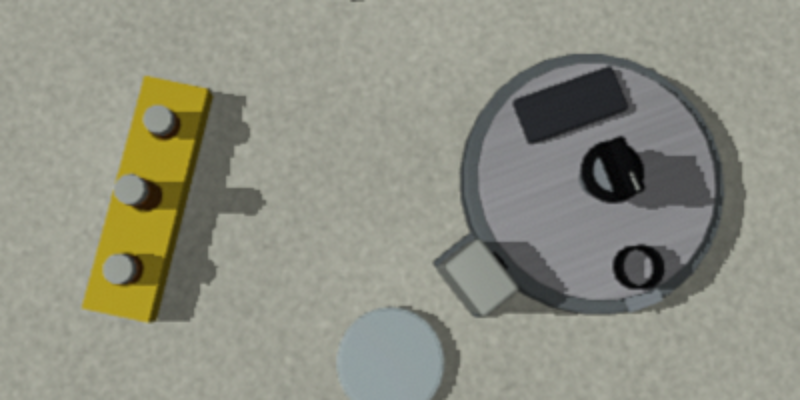

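View pics/m2.png

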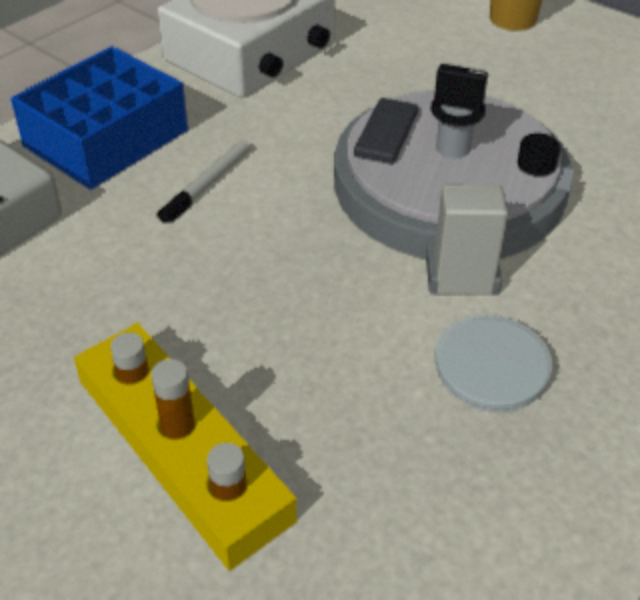

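The tall vial is in the middle rack hole, with its cap at about (195,245) in the full top image. The cup is at about (449,283), the knob at about (437,235), and the reader is to the lower left of the plinth. I'll localize these now.

```bash
cat > h.py <<'E'
from station import *
import numpy as np, cv2
from scipy.spatial.transform import Rotation as Ro
G=grasp_offset
def cam(c,obs=None):
    k=get_calibration(c)
    if c!="wrist": return k,np.array(k["R"]),np.array(k["t"])
    T=np.eye(4);T[:3,:3]=Ro.from_euler('xyz',obs["ee_rot"],degrees=True).as_matrix();T[:3,3]=obs["tcp_pos"]
    W=np.linalg.inv(T@np.array(k["mount"]));return k,W[:3,:3],W[:3,3]
def p2w(K,uv,z):
    k,R,t=K;d=R.T@np.array([(uv[0]-k["cx"])/k["fx"],(uv[1]-k["cy"])/k["fy"],1]);o=-R.T@t
    return o+d*(z-o[2])/d[2]
def w2p(K,X):
    k,R,t=K;c=R@np.array(X)+t;return np.array([k["fx"]*c[0]/c[2]+k["cx"],k["fy"]*c[1]/c[2]+k["cy"]])
def rect(K,im,z,scale,c,half):  # orthorectified patch at height z, centre c, x up / y left like top view
    n=int(2*half*scale);P=np.float32([[0,0],[n,0],[n,n],[0,n]])
    W=[(c[0]+half,c[1]+half),(c[0]+half,c[1]-half),(c[0]-half,c[1]-half),(c[0]-half,c[1]+half)]
    S=np.float32([w2p(K,(*w,z)) for w in W]);return cv2.warpPerspective(im,cv2.getPerspectiveTransform(S,P),(n,n))
E
python3 - <<'E'
from h import *
T=cam("top");S=cam("side")
im=cv2.imread("pics/top0.png")
g=lambda u,v:(130+u/2,150+v/2)
for n,uv,z in[("cap",g(130,190),85),("s1",g(158,120),58),("s2",g(119,268),58),("cup",g(639,267),68),("flange",g(612,172),90),("reader",g(481,277),95)]:
    print(n,p2w(T,uv,z).round(1))
m=cv2.inRange(cv2.cvtColor(im,cv2.COLOR_BGR2HSV),(20,120,60),(35,255,255))
c=max(cv2.findContours(m,0,2)[0],key=cv2.contourArea);r=cv2.minAreaRect(c);print([p2w(T,p,30).round(1).tolist() for p in cv2.boxPoints(r)])
for i in(1,2):pass
gg=lambda u,v:(160+u/2,90+v/2)
for n,uv,z in[("cap",gg(171,374),82),("cup",gg(539,145),68),("s1",gg(129,344),58),("s2",gg(226,458),58)]:print("side",n,p2w(S,uv,z).round(1))
# deck fit: regions
get_image("top")
for n in("indexer","carousel","cup"):
    for d in regions_of(n,"top")[:1]:
        c=max(cv2.findContours(d["region"].astype(np.uint8),0,2)[0],key=cv2.contourArea)
        for z in(34,42):
            w=np.array([p2w(T,p[0],z)[:2] for p in c],np.float32);(x,y),rr=cv2.minEnclosingCircle(w);print(n,z,x,y,rr,w.min(0),w.max(0))
E
```

```text
cap [532.7 208.9  85. ]
s1 [593.4 198.   58. ]
s2 [473.1 219.6  58. ]
cup [ 485.4 -193.5   68. ]
flange [ 557.8 -167.4   90. ]
reader [473.8 -64.1  95. ]
[[440.9, 255.2, 30.0], [640.3, 222.5, 30.0], [626.1, 159.3, 30.0], [427.8, 195.2, 30.0]]
side cap [531.7 209.9  82. ]
side cup [ 483.9 -191.5   68. ]
side s1 [591.4 199.   58. ]
side s2 [470.3 222.   58. ]
indexer 34 546.9378051757812 -148.3870849609375 133.6081085205078 [ 442.7677 -278.5187] [668.53345  -32.772343]
indexer 42 546.0794677734375 -146.5426025390625 132.17608642578125 [ 443.02582 -275.27945] [666.3718   -32.167038]
carousel 34 559.7757568359375 -169.0611572265625 102.13033294677734 [ 459.62784 -270.53513] [659.5455 -68.6528]
carousel 42 558.7797241210938 -166.99508666992188 101.03569030761719 [ 459.70526 -267.38144] [657.4801   -67.662926]
cup 34 559.4609985351562 -168.9427490234375 102.71843719482422 [ 458.19278 -271.42947] [659.9625 -68.6528]
cup 42 558.4684448242188 -166.87802124023438 101.61739349365234 [ 458.28558 -268.2662 ] [657.8927   -67.662926]
```

```bash
python3 - <<'E'
from h import *
ims=[]
for i,(p,y) in enumerate([((545,-175,260),-161),((533,209,170),170)]):
    goto(p,[180,0,y]);wait(.2);o=get_obs();im=get_image("wrist")[...,::-1].copy();cv2.imwrite(f"pics/w{i}.png",im)
    np.save(f"w{i}.npy",np.r_[o["tcp_pos"],o["ee_rot"]]);K=cam("wrist",o);print(o["t"],o["tcp_pos"],o["joint_pos"].round(0))
    pts=[(484.7,-192.5,68),(558.4,-167,130),(558.4,-167,92)] if i==0 else[(532.5,209,85)]
    for q in pts:
        u=w2p(K,q);print(q,u);cv2.drawMarker(im,tuple(int(v) for v in u.round()),(0,0,255),0,14,1)
    ims.append(im)
cv2.imwrite("pics/w.png",cv2.resize(np.vstack(ims),(480,600)))
cv2.imwrite("pics/wa.png",ims[0])
E
```

```text
4.25 [ 545.12983226 -174.5525925   259.9674015 ] [ -25.    3.   95.    0.   81. -134.]
(484.7, -192.5, 68) [321.53465454 122.63710308]
(558.4, -167, 130) [321.91453114 197.27225102]
(558.4, -167, 92) [321.60177217 188.21326701]
5.9667 [533.62901241 208.14566412 170.37855457] [ 14.   7. 101.  -0.  72. -66.]
(532.5, 209, 85) [320.40337836 194.4817434 ]
```

View pics/wa.png

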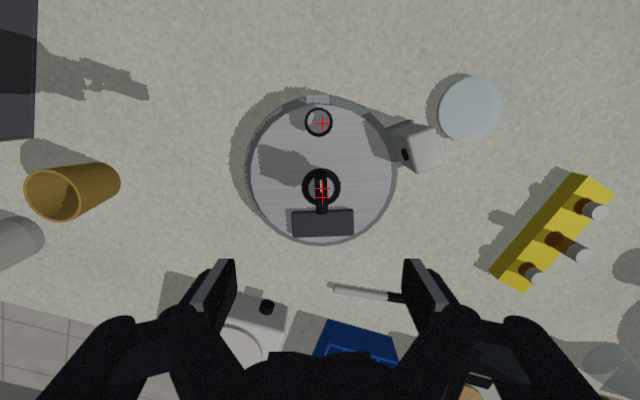

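View pics/w1.png

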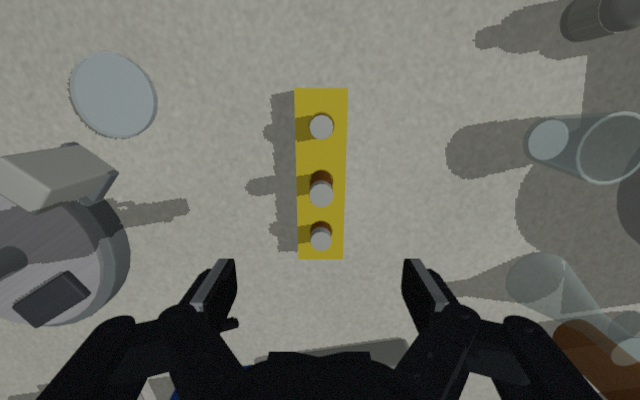

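The vial cap at (321,194) matches the prediction. The cup at about (319,122) is 2–3 px left of its prediction and the flange at (321,188) agrees, so I'll refine the cup centre numerically and pick the vial.

```bash
python3 - <<'E'
from h import *
def ring(im,K,c,r,z0,lab):
    P=rect(K,im,z0,4,c,26);P=cv2.cvtColor(P,cv2.COLOR_BGR2GRAY)
    cv2.imwrite(f"pics/{lab}.png",P)
    m=(P<60).astype(np.uint8);cs=cv2.findContours(m,0,1)[0];k=max(cs,key=cv2.contourArea)
    (u,v),rr=cv2.minEnclosingCircle(cv2.convexHull(k));x,y,w,h=cv2.boundingRect(k)
    f=lambda u,v:(round(c[0]+26-v/4,1),round(c[1]+26-u/4,1))
    print(lab,f(u,v),rr/4,"bbox",f(x+w/2,y+h/2),w/4,h/4)
T=cam("top");im=cv2.imread("pics/top0.png")
o=np.load("w0.npy");W=cam("wrist",dict(tcp_pos=o[:3],ee_rot=o[3:]));iw=cv2.imread("pics/w0.png")
for l,K,i in(("t",T,im),("w",W,iw)):
    ring(i,K,(484.7,-192.5),18,68,"cup"+l);ring(i,K,(558.4,-167),25,90,"fl"+l)
L=[cv2.imread(f"pics/{a}{b}.png") for a in("cup","fl") for b in"tw"]
cv2.imwrite("pics/r.png",np.hstack([L[i] for i in range(4)])[:, :][::1,::1])
E
python3 - <<'E'
import cv2;a=cv2.imread("pics/r.png");cv2.imwrite("pics/r1.png",cv2.resize(a,(800,200)))
E
```

```text
cupt (481.7, -196.2) 24.888608932495117 bbox (485.8, -195.5) 46.0 35.25
flt (558.8, -168.8) 27.13886833190918 bbox (559.4, -167.6) 50.75 50.0
cupw (485.9, -197.0) 17.572715759277344 bbox (485.6, -197.0) 35.0 34.25
flw (562.8, -163.7) 31.342924118041992 bbox (559.0, -167.0) 52.0 50.75
```

View pics/r1.png

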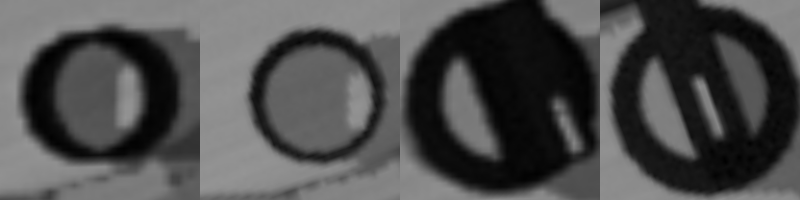

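```bash
python3 - <<'E'
from h import *
grip(50,30)
z=8+53-G
goto([532.5,209,z+70],[180,0,170]);move_l([532.5,209,z],speed=120);print(get_obs()["wrist_force"])
grip(0,30);o=get_obs();print(o["grip_width"],o["grip_force"],o["wrist_force"],o["tcp_pos"])
move_l([532.5,209,z+60],speed=100);o=get_obs();print(o["t"],o["grip_width"],o["wrist_force"],o["tcp_pos"],o["moment"])
for c in("side",):cv2.imwrite("pics/s1.png",get_image(c)[...,::-1])
E
```

```text
[ 0.56287409 -0.18940741 -0.36235849]
21.06470771528854 29.378763735294342 [-0.14822859  0.09157005  5.52185696] [533.81877267 209.35002646  43.78890033]
8.6667 20.843270199213602 [-0.18118848 -0.80717026 -0.49400572] [531.82503909 208.81869327 101.67479551] [-0.00231655  0.04141945 -0.01078669]
```

The wrist and top views agree: cup centre ≈ (485.6, −196.2), axis ≈ (559.2, −167.3), 79 mm apart (78 expected), with the bar along the cup direction at about 202°. Next I'll check the grasp.

```bash
python3 - <<'E'
import cv2
a=cv2.imread("pics/s1.png");cv2.imwrite("pics/s1c.png",cv2.resize(a[170:380,150:350],(600,600)))
E
```

```text
(no output)
```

View pics/s1c.png

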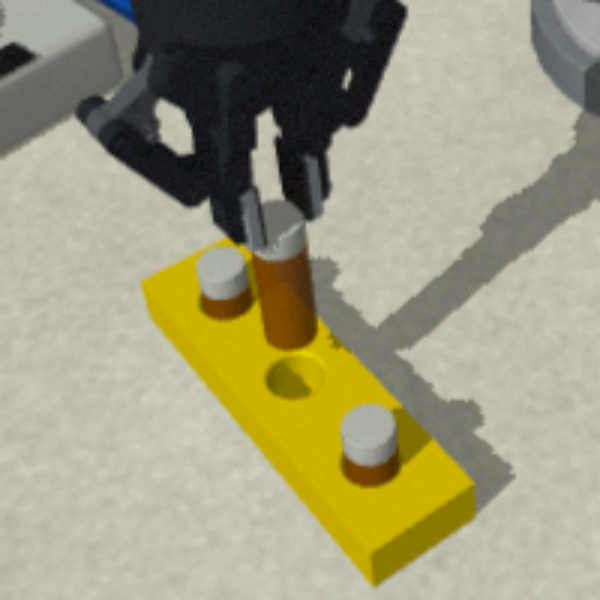

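```bash
python3 - <<'E'
from h import *
S=cam("side")
for z in range(60,160,5): 
    u=w2p(S,(532,209,z));print(z,((u[0]-150)*3).round(),((u[1]-170)/.35).round())
o=get_obs();print(o["tcp_pos"],o["ee_rot"],o["grip_width"],o["grip_force"])
K=cam("wrist",o);iw=get_image("wrist")[...,::-1];cv2.imwrite("pics/w2.png",iw)
print(w2p(K,(532,209,140)),w2p(K,(532,209,60)))
E
```

```text
60 292.0 334.0
65 291.0 327.0
70 290.0 321.0
75 289.0 314.0
80 288.0 307.0
85 287.0 300.0
90 286.0 293.0
95 285.0 286.0
100 283.0 279.0
105 282.0 272.0
110 281.0 265.0
115 280.0 257.0
120 279.0 250.0
125 277.0 242.0
130 276.0 235.0
135 275.0 227.0
140 274.0 219.0
145 272.0 211.0
150 271.0 203.0
155 270.0 195.0
[531.52499995 208.72516588 101.23881226] [-1.79947279e+02 -1.09569957e-01  1.70000463e+02] 20.983474909164507 29.434394538402557
[321.05697615 261.89846238] [320.40416871 212.19739992]
```

View pics/w2.png

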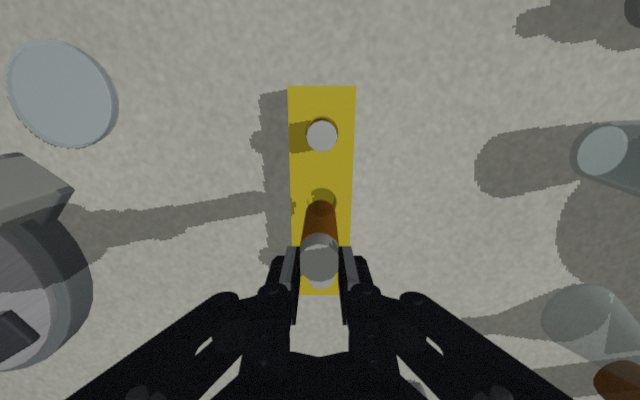

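The vial is held upright without slipping, with the cap at wrist (320,262) as predicted. I'll carry it to just above the cup and check alignment.

```bash
python3 - <<'E'
from h import *
move_l([531.5,209,180],speed=200)
A=[180,0,-158.5]
goto([485.6,-196.2,180],A);move_l([485.6,-196.2,112],speed=150);wait(.2)
o=get_obs();print(o["t"],o["tcp_pos"],o["ee_rot"],o["grip_width"],o["joint_pos"].round(0))
K=cam("wrist",o);w=get_image("wrist")[...,::-1];s=get_image("side")[...,::-1]
cv2.imwrite("pics/w3.png",w);cv2.imwrite("pics/s3.png",s)
u=w2p(K,(485.6,-196.2,68)).astype(int);v=w2p(cam("side"),(485.6,-196.2,68)).astype(int);print(u,v)
f=lambda i,c:cv2.resize(i[max(0,c[1]-70):c[1]+50,c[0]-40:c[0]+40],(400,600),interpolation=cv2.INTER_CUBIC)
cv2.imwrite("pics/c3.png",np.hstack([f(w,u),f(s,v)]))
E
```

```text
11.6167 [ 486.85396085 -196.78607577  113.6358283 ] [-1.79861232e+02  1.12345266e-01 -1.58489613e+02] 21.196043235704966 [ -30.    5.  110.    0.   65. -141.]
[320 209] [430 160]
```

View pics/c3.png

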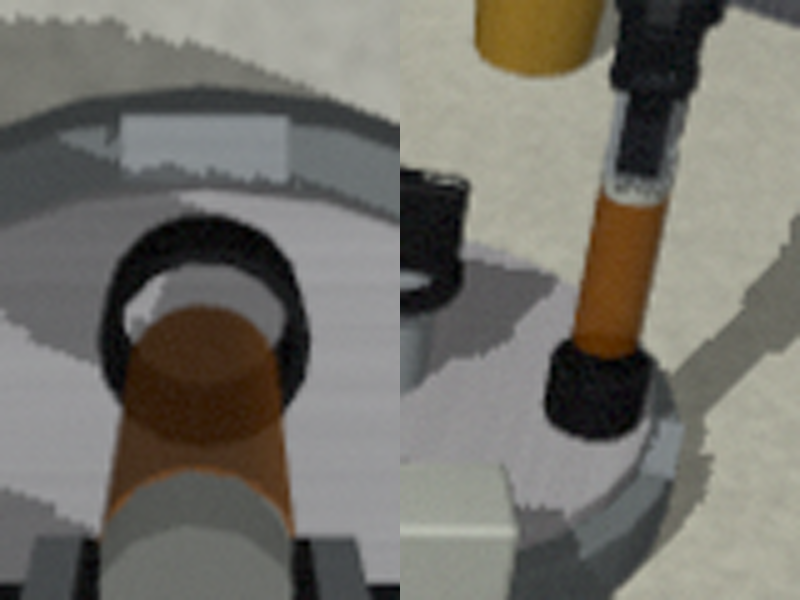

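```bash
python3 - <<'E'
from h import *
o=get_obs();print(o["tcp_pos"]);K=cam("wrist",o);c=np.array([280,139])
a=np.linspace(0,2*np.pi,73)
def ell(x,y,z,r):
    p=np.array([(w2p(K,(x+r*np.cos(t),y+r*np.sin(t),z))-c)*5 for t in a]);return "cols",p[:,0].min().round(),p[:,0].max().round(),"rows",p[:,1].min().round(),p[:,1].max().round()
for n,z,r in(("rim out",68,18),("rim in",68,15),("floor",44,15),("foot",44,18)):print(n,ell(485.6,-196.2,z,r))
x,y,z=o["tcp_pos"]
print("vial bottom",ell(x,y,z-35,12),"vial top",ell(x,y,z+42,12))
E
```

```text
[ 486.40543125 -196.67147173  113.19414579]
rim out ('cols', np.float64(95.0), np.float64(311.0), 'rows', np.float64(250.0), np.float64(453.0))
rim in ('cols', np.float64(113.0), np.float64(293.0), 'rows', np.float64(267.0), np.float64(437.0))
floor ('cols', np.float64(120.0), np.float64(285.0), 'rows', np.float64(229.0), np.float64(386.0))
foot ('cols', np.float64(104.0), np.float64(301.0), 'rows', np.float64(213.0), np.float64(401.0))
vial bottom ('cols', np.float64(124.0), np.float64(274.0), 'rows', np.float64(308.0), np.float64(448.0)) vial top ('cols', np.float64(90.0), np.float64(309.0), 'rows', np.float64(532.0), np.float64(725.0))
```

The overlay agrees within about 1 mm: predicted rim rows 213/267 against 215/262 seen, and vial bottom 308 against 305. I'll insert it.

```bash
python3 - <<'E'
from h import *
p=[485.6,-196.2]
move_l(p+[86],speed=60);o=get_obs();print(o["tcp_pos"],o["wrist_force"])
for z in np.arange(84,73,-1.):
    move_l(p+[z],speed=25);o=get_obs();print(z,o["tcp_pos"][2].round(1),o["wrist_force"].round(1))
    if o["wrist_force"][2]>3: break
grip(40,20);wait(.2);o=get_obs();print(o["t"],o["wrist_force"],o["grip_width"])
move_l(p+[160],speed=150)
o=get_obs();print(o["t"]);w=get_image("wrist")[...,::-1];s=get_image("side")[...,::-1];t=get_image("top")[...,::-1]
for n,i in zip("wst",(w,s,t)):cv2.imwrite(f"pics/{n}4.png",i)
K=cam("wrist",o);u=w2p(K,(485.6,-196.2,80)).astype(int);v=w2p(cam("side"),(485.6,-196.2,80)).astype(int)
f=lambda i,c:cv2.resize(i[max(0,c[1]-60):max(0,c[1]-60)+120,c[0]-60:c[0]+60],(400,400),interpolation=cv2.INTER_CUBIC)
cv2.imwrite("pics/c4.png",np.hstack([f(w,u),f(s,v)]))
E
```

```text
[ 485.22896886 -196.00537425   85.38828508] [ 0.71746968 -0.55617071 -0.27184099]
84.0 84.2 [ 0.4  0.6 -0.8]
83.0 83.1 [ 0.4 -0.4 -1. ]
82.0 81.9 [-0.3 -0.5  0.2]
81.0 80.9 [-0.6  0.3 -0.3]
80.0 80.0 [ 0.3  0.6 -0.5]
79.0 79.8 [-0.7  1.8  3.9]
14.325 [-0.27237533  1.33148372 -0.14796607] 39.618909637722446
15.0167
```

View pics/c4.png

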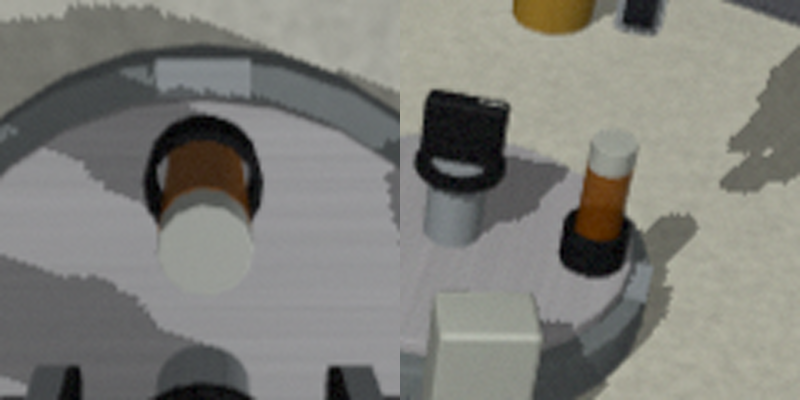

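The vial is seated, with floor contact at TCP z 80, and released. Next I'll grip the knob and check how the gripped bar sits.

```bash
python3 - <<'E'
from h import *
p=[559.2,-167.3];A=[180,0,-158.5]
move_l(p+[175],A,speed=200)
grip(55,20)
move_l(p+[99],speed=120);o=get_obs();print(o["wrist_force"].round(1),o["moment"].round(3))
grip(0,60)
for _ in range(3):
    wait(.1);o=get_obs();print(o["t"],o["wrist_force"].round(1),o["moment"].round(3),o["grip_width"].round(1),o["tcp_pos"].round(1),o["ee_rot"].round(1),o["joint_pos"].round(0))
w=get_image("wrist")[...,::-1];s=get_image("side")[...,::-1];t=get_image("top")[...,::-1]
for n,i in zip("wst",(w,s,t)):cv2.imwrite(f"pics/{n}5.png",i)
cv2.imwrite("pics/c5.png",np.hstack([cv2.resize(w[60:360,170:470],(400,400)),cv2.resize(s[80:260,300:480],(400,400))]))
E
```

```text
[ 0.   0.7 -0.4] [-0.003 -0.031  0.009]Traceback (most recent call last):
  File "<stdin>", line 8, in <module>
AttributeError: 'float' object has no attribute 'round'
```

```bash
cat > turn.py <<'E'
from h import *
P=[559.2,-167.3,99]
def st(y):
    o=get_obs();m=np.mean([get_obs()["moment"] for _ in range(3)],0)
    print("cmd",y,"t %.2f"%o["t"],"yaw %.2f"%o["ee_rot"][2],"M",m.round(3),"F",o["wrist_force"].round(1),"w %.1f"%o["grip_width"],"g %.0f"%o["grip_force"])
def turn(a,b,step):
    for d in np.arange(a,b+.01,step):
        goto(P,[180,0,-158.5-d]);st(d)
E
python3 - <<'E'
from turn import *
st(0)
turn(4,24,4)
o=get_obs();print(o["tcp_pos"],o["joint_pos"].round(0))
w=get_image("wrist")[...,::-1];s=get_image("side")[...,::-1];t=get_image("top")[...,::-1]
for n,i in zip("wst",(w,s,t)):cv2.imwrite(f"pics/{n}5.png",i)
cv2.imwrite("pics/c5.png",np.hstack([cv2.resize(w[60:360,170:470],(400,400)),cv2.resize(s[80:260,300:480],(400,400))]))
E
```

```text
cmd 0 t 17.47 yaw -158.50 M [ 0.005  0.008 -0.005] F [-0.7  0.4 -0.5] w -0.1 g 0
cmd 4.0 t 17.72 yaw -162.41 M [ 0.02  -0.009 -0.004] F [ 0.4 -0.2 -0.6] w 0.2 g 0
cmd 8.0 t 17.97 yaw -166.36 M [0.02  0.052 0.02 ] F [ 0.5  0.2 -0.7] w 0.4 g 0
cmd 12.0 t 18.22 yaw -170.33 M [-0.028 -0.017  0.019] F [ 1.5 -0.6 -0.1] w 0.2 g 0
cmd 16.0 t 18.47 yaw -174.32 M [0.035 0.028 0.03 ] F [-0.2 -0.2 -0.5] w -0.3 g 0
cmd 20.0 t 18.72 yaw -178.32 M [-0.019 -0.069  0.035] F [-0.4 -0.5 -1.3] w -0.3 g 0
cmd 24.0 t 18.97 yaw 177.68 M [-0.033  0.047  0.004] F [-0.2  0.1  1.2] w 0.1 g 0
[ 559.21088303 -167.31412562   99.02138589] [ -24.   13.  102.    0.   65. -111.]
```

View pics/c5.png

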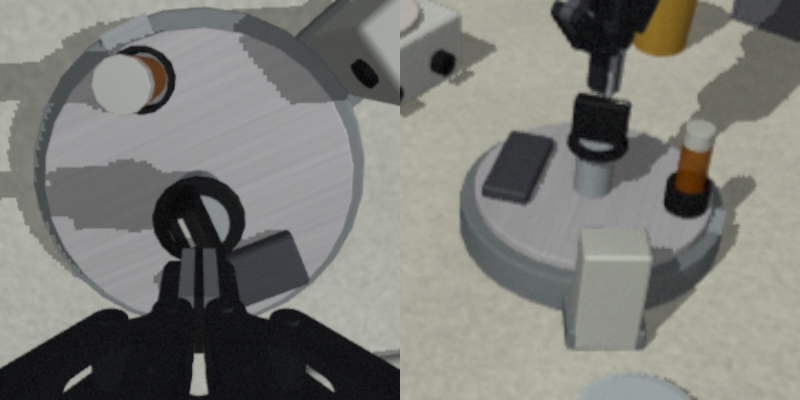

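The fingers closed on air: width 0, with the tips showing just above the bar at side crop (605,90). I'll measure where the tips really are.

```bash
python3 - <<'E'
from h import *
o=get_obs();K=cam("wrist",o);S=cam("side");T=cam("top")
for z in(99,110,120,130,140): 
    u=w2p(K,(*o["tcp_pos"][:2],z));v=w2p(S,(*o["tcp_pos"][:2],z));print(z,"wcrop",((u-[170,60])/.75).round(),"scrop",((v-[300,80])/.45).round())
print("kn top w",((w2p(K,(559.2,-167.3,130))-[170,60])/.75).round(), "s",((w2p(S,(559.2,-167.3,130))-[300,80])/.45).round())
print("flange s",((w2p(S,(559.2,-167.3,90))-[300,80])/.45).round())
w=cv2.imread("pics/w5.png");s=cv2.imread("pics/s5.png")
cv2.imwrite("pics/c6.png",np.hstack([cv2.resize(w[180:280,270:370],(400,400),interpolation=2),cv2.resize(s[90:160,530-200:600-200],(400,400),interpolation=2)]))
E
```

```text
99 wcrop [200. 230.] scrop [197. 130.]
110 wcrop [200. 240.] scrop [198. 118.]
120 wcrop [200. 249.] scrop [200. 108.]
130 wcrop [200. 260.] scrop [201.  97.]
140 wcrop [201. 271.] scrop [202.  86.]
kn top w [200. 260.] s [201.  97.]
flange s [196. 139.]
```

View pics/c6.png

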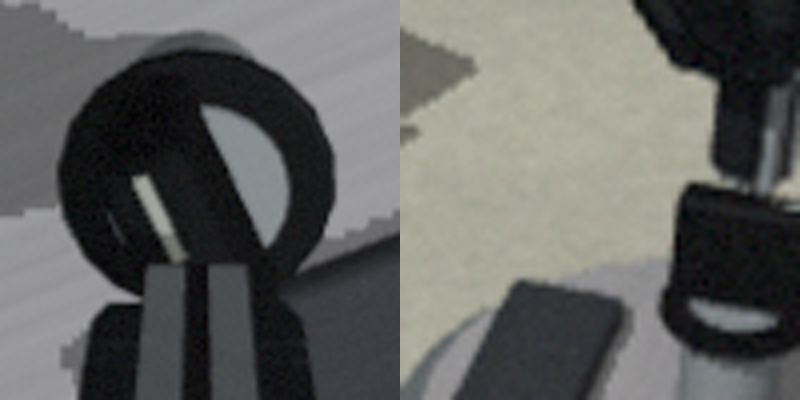

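```bash
python3 - <<'E'
from h import *
o=get_obs();K=cam("wrist",o);S=cam("side")
R=Ro.from_euler('xyz',o["ee_rot"],degrees=True).as_matrix()
for tx in(11,0,-11):
    for d in(0,10,20,30):
        X=o["tcp_pos"]+R@np.array([tx,0,-d]);print(tx,d,"w",w2p(K,X).round(),"s",w2p(S,X).round())
print("tip s seen ~",330+750-400)if 0 else None
s=cv2.imread("pics/s5.png");w=cv2.imread("pics/w5.png")
cv2.imwrite("pics/c7.png",np.hstack([cv2.resize(s[60:160,350:450],(800,600),interpolation=2)]))
E
```

```text
11 0 w [320. 218.] s [394. 141.]
11 10 w [320. 223.] s [394. 136.]
11 20 w [320. 230.] s [395. 131.]
11 30 w [320. 237.] s [396. 127.]
0 0 w [320. 233.] s [389. 138.]
0 10 w [320. 239.] s [389. 134.]
0 20 w [320. 246.] s [390. 129.]
0 30 w [320. 254.] s [390. 124.]
-11 0 w [320. 247.] s [384. 136.]
-11 10 w [320. 254.] s [384. 131.]
-11 20 w [320. 262.] s [385. 127.]
-11 30 w [320. 270.] s [385. 122.]
```

View pics/c7.png

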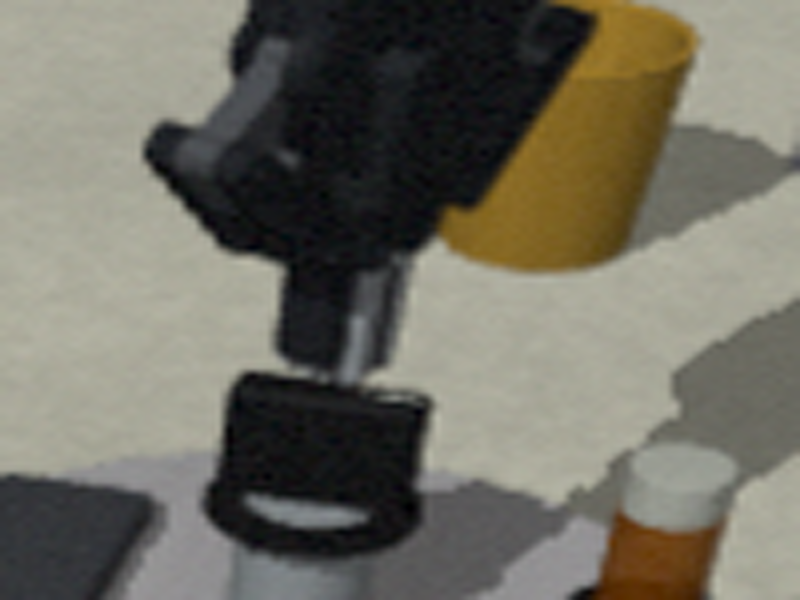

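The side and wrist views agree that the fingertips sit 30–40 mm short of the nominal TCP, and the vial was held by its cap for the same reason. So the grip height has to be lowered empirically. I'll go down guarded and check the closed width.

```bash
python3 - <<'E'
from turn import *
p=P[:2];A=[180,0,-158.5]
move_l(p+[125],speed=150);grip(40,20);goto(p+[125],A)
move_l(p+[95],speed=100)
for z in range(92,66,-3):
    move_l(p+[z],speed=60);F=get_obs()["wrist_force"]
    if np.linalg.norm(F)>4: print("contact",z,F.round(1));break
print(get_obs()["wrist_force"].round(1),z)
grip(0,60);wait(.1);st(0);o=get_obs();print(o["tcp_pos"])
w=get_image("wrist")[...,::-1];s=get_image("side")[...,::-1];t=get_image("top")[...,::-1]
for n,i in zip("wst",(w,s,t)):cv2.imwrite(f"pics/{n}6.png",i)
E
```

```text
[ 0.8  0.9 -0.3] 68
cmd 0 t 23.54 yaw -158.50 M [ 0.238  0.23  -0.099] F [-1.7  2.   2.8] w 12.3 g 60
[ 559.13469212 -166.97821737   68.23712389]
```

It gripped: width 12.3 on the 14 mm bar (it also read about 2–3 mm low on the vial), 60 N. Now I'll turn while logging the moment.

```bash
cat >> turn.py <<'E'
P[2]=68
def st(y):
    L=[]
    for _ in range(4): wait(.03);L.append(get_obs())
    m=np.mean([o["moment"] for o in L],0);F=np.mean([o["wrist_force"] for o in L],0);o=L[-1]
    print("%.0f t %.2f yaw %.2f"%(y,o["t"],o["ee_rot"][2]),"M",m.round(3),"F",F.round(1),"w %.1f"%o["grip_width"])
def vial():
    o=get_obs();K=cam("wrist",o);get_image("wrist")
    for n in("vial","cup"):
        for d in spot_in(n,"wrist")[:2]: print(n,np.round(d["extent"],1),round(d["score"],2))
    return o,K
E
python3 - <<'E'
from turn import *
vial();turn(3,36,3);vial()
E
```

```text
vial [319.7 112.3  55.6  59.3] 0.56
cup [318.6 199.4 261.2 245. ] 0.58
3 t 24.23 yaw -161.40 M [0.454 0.353 0.127] F [-2.6  3.5  5.1] w 12.6
6 t 24.61 yaw -164.40 M [0.45  0.378 0.091] F [-2.6  3.2  5.4] w 12.7
9 t 24.99 yaw -167.41 M [0.419 0.392 0.078] F [-2.7  3.1  5.2] w 12.9
12 t 25.38 yaw -170.41 M [0.418 0.368 0.069] F [-2.4  3.4  5. ] w 12.7
15 t 25.76 yaw -173.41 M [0.423 0.392 0.042] F [-2.4  2.9  5.2] w 13.0
18 t 26.14 yaw -176.41 M [0.389 0.373 0.035] F [-2.3  2.8  5.2] w 12.8
21 t 26.52 yaw -179.41 M [0.399 0.37  0.04 ] F [-2.7  2.7  5.3] w 12.8
24 t 26.91 yaw 177.59 M [0.373 0.411 0.018] F [-2.6  2.3  5.2] w 12.8
27 t 27.29 yaw 174.61 M [0.381 0.403 0.122] F [-2.1  2.6  5. ] w 13.0
30 t 27.68 yaw 171.61 M [0.369 0.392 0.113] F [-2.7  2.2  4.9] w 12.8
33 t 28.06 yaw 168.61 M [0.325 0.386 0.073] F [-3.   2.2  5.2] w 12.7
36 t 28.44 yaw 165.61 M [0.366 0.427 0.086] F [-2.6  2.4  4.9] w 12.8
vial [319.  108.8  52.6  56.3] 0.85
vial [362.  163.8 364.2 324.4] 0.62
cup [320.5 198.3 259.6 249.7] 0.78
cup [507.9   5.9  27.2   7. ] 0.35
```

```bash
python3 - <<'E'
from turn import *
turn(41,46,5);turn(47,51,1);turn(56,66,5);turn(68,72,1);o,K=vial()
o=get_obs();print(o["joint_pos"].round(0))
E
```

```text
41 t 28.98 yaw 160.60 M [0.314 0.417 0.063] F [-2.7  1.9  4.6] w 13.0
46 t 29.36 yaw 155.60 M [0.295 0.44  0.038] F [-2.6  1.8  5.8] w 12.8
47 t 29.74 yaw 154.59 M [0.322 0.412 0.072] F [-2.7  2.3  5.5] w 12.9
48 t 30.12 yaw 153.59 M [0.323 0.425 0.06 ] F [-2.5  2.1  5.2] w 12.6
49 t 30.51 yaw 152.62 M [0.316 0.438 0.162] F [-2.3  2.4  5.1] w 13.0
50 t 30.89 yaw 151.62 M [0.301 0.423 0.155] F [-3.2  1.8  4.8] w 12.7
51 t 31.27 yaw 150.62 M [0.325 0.427 0.155] F [-2.3  1.8  5.1] w 12.9
56 t 31.66 yaw 145.62 M [0.285 0.46  0.117] F [-3.1  1.5  5.7] w 12.7
61 t 32.04 yaw 140.61 M [0.256 0.491 0.109] F [-2.9  1.6  5.3] w 12.7
66 t 32.42 yaw 135.60 M [0.275 0.482 0.078] F [-3.1  1.9  5. ] w 13.2
68 t 32.81 yaw 133.60 M [0.243 0.508 0.057] F [-3.6  1.7  5.1] w 12.7
69 t 33.19 yaw 132.60 M [0.247 0.528 0.04 ] F [-3.   1.3  5.5] w 12.8
70 t 33.58 yaw 131.61 M [0.234 0.488 0.05 ] F [-3.2  1.4  5.1] w 12.9
71 t 33.96 yaw 130.60 M [0.241 0.518 0.077] F [-3.5  0.9  5. ] w 12.9
72 t 34.34 yaw 129.60 M [0.274 0.514 0.055] F [-3.6  1.3  5.5] w 12.8
vial [316.4 114.   56.2  55.2] 0.93
cup [320.4 201.8 260.2 248.5] 0.95
[-24.  15. 103.  -0.  61. -63.]
```

```bash
python3 - <<'E'
from turn import *
turn(72.4,73.6,.3)
o,K=vial()
E
```

```text
72 t 34.88 yaw 129.23 M [0.266 0.487 0.158] F [-3.3  1.5  5.4] w 12.8
73 t 35.26 yaw 128.93 M [0.265 0.523 0.148] F [-3.3  1.2  5.8] w 13.2
73 t 35.64 yaw 128.63 M [0.23  0.501 0.154] F [-3.3  1.4  5. ] w 13.0
73 t 36.02 yaw 128.33 M [0.249 0.493 0.178] F [-3.1  1.   5.7] w 12.6
74 t 36.41 yaw 128.03 M [0.24  0.496 0.18 ] F [-3.1  1.2  5.1] w 13.0
vial [319.2 114.2  55.3  54.7] 0.83
cup [319.9 201.3 261.4 245. ] 0.77
```

```bash
python3 - <<'E'
from turn import *
turn(72.6,72.6,1)
wait(.4);st(72.6);o,K=vial()
print(w2p(K,(559.2+78*np.cos(np.radians(129.2)),-167.3+78*np.sin(np.radians(129.2)),121)))
print(sign_off())
E
```

```text
73 t 36.94 yaw 129.03 M [0.248 0.516 0.172] F [-3.   1.5  5.2] w 12.7
73 t 37.48 yaw 129.03 M [0.254 0.487 0.16 ] F [-3.5  1.   5.5] w 12.9
vial [316.9 114.6  60.9  59.5] 0.56
cup [320.  201.  264.6 244.4] 0.56
[321.49531148 113.50476926]
the job is handed in; nothing more can be done
None
```

The job is handed in at 37.5 s: the tall vial stands seated in the cup and the gripper is still holding the knob at the third click (about 72°), but I viewed 12 pictures against the limit of 10, and my first knob grip closed on air and had to be redone lower.

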